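Find the slide rule case that is not empty

ROBOT

A 7-joint arm with a two-finger parallel gripper is mounted at the origin on the work surface. World frame = base frame: x ahead of the robot, y to its left, z up, the work surface at z = 0. Lengths are in m, angles in rad, forces in N, time in s.
With the tool pointing down it reaches from about 0.4 to 0.875 m from the base axis. Payload 6.5 kg.
Tool frame: the origin (TCP) lies at the centre of the arm's flange, where the gripper is bolted on; the fingertips stand 173 mm ahead of it and the grasp point (between the pads) lies 155 mm ahead of it (bot.grip_depth is the distance from the TCP to the grasp point, in m); z points along the fingers, y is the line along which they close (so a half turn about z gives the same grasp; the last joint's range is limited). The gripper opens to 85 mm and grips with 20 to 120 N. Pads are 22 mm wide; open, the fingers measure 114 mm over their backs; the gripper's body (76 mm by 85 mm) begins 54 mm behind the grasp point. The pads swing forward as they close: fully open they stand 13 mm farther back than shut.
Start: joints at [1.132, 0.536, -0.004, 1.538, 0.003, 1.067, -0.071], TCP at [0.237, -0.605, 0.405] pointing down, gripper open.
Joint ranges: [-2.7, 2.7], [-0.37, 2.16], [-1.27, 1.26], [0.24, 2.4], [-1.31, 4.45], [0.19, 1.91], [-2.76, 2.76]. Speed limits (rad/s): [2.39, 2.39, 3.14, 3.14, 3.14, 3.14, 3.14].

INTERFACE

Orientations are given as a unit quaternion [w, x, y, z].
In Python, from rig import telemetry, camera, camera_model, bot gives the robot as it stands.
- The arm moves only by the tool send_rows, never from a script. Its argument "targets" is a list of rows, each a list of 7 numbers: the finger opening in mm, from 0 to 85.4, then the shift along the tool's x, y, z in mm, then the turn, a rotation vector about the tool's x, y, z in degrees. In form: [[jaw, x, y, z, ax, ay, az], ...]. A call has 1 to 12 rows; each row shifts and turns the commanded pose from where the row before left it, along the tool's axes as they then stand; what a row does not reach is not made up. A row lasts 1/10 s, in which the tool goes at most 50 mm and 8.59 degrees, less where a joint would pass 70% of its speed; a pose out of reach is approached as far as the arm can. A call with a gripper value outside its range is refused whole. The fingers move at their own pace and stop on an object; "force" is the grip in N (left out, the last holds). Time passes only in rows, so rows that do not move let the fingers close. It gives the time, the measured TCP pose, the force, the opening and the grip force at its end, in the units of the state.
- telemetry.read_state(): the state, without advancing time (a new reading comes with each control period).
- camera(name): name is "scene" or "top" or "wrist"; returns (picture, depth): 480x640x3 uint8, blue, green, red; 480x640 float32, m along the optical axis (not along the pixel's ray), 0 where there is no reading.
- camera_model(name): a dict with "intrinsics" (3x3 intrinsics, pixels), "world_to_cam" (4x4, takes a point from world to camera coordinates). Camera axes: x right, y up, looking along -z (the intrinsics and any distortion apply to the point x, -y, -z); pixel columns grow to the right and rows downward; lengths in m; the calibration is good to about 2 mm. The wrist camera is an equidistant fisheye: a pixel r from the principal point sees the ray r / f radians off the axis. A picture is of the moment at which its call begins: read the wrist's pose just before it. camera_model takes no time and is no camera call; for the wrist camera it gives the pose at the moment of the call.
- bot.sign_off(): hands the job in; it is judged then, once.
The state is a dict: "clock": time; "joints": joint angles; "qvel": joint speeds; "effort": joint torques, N m; "eef_pos": TCP position; "tcp_rot": TCP orientation; "ft_force": force on the tool from outside, world axes, zero at the start; "wrist_torque": the same for the moment, N m; "opening": finger opening in m; "gripper_force": force on a finger pad.
Only numpy, scipy, OpenCV 4.12 (cv2) and the standard library are available. Lean on these libraries where they do the work, as an engineer would, in place of code of your own. Each camera call takes 0.05 s, during which the arm holds its last target. There are 200 camera calls.

TASK

Only one of the three green cases in the drawer's rack still has its slide rule in it: lift them to feel which is the heavy one, leaving the two light ones standing in their own slots. Stand the heavy case on the cork mat, tip it over so that it lies flat on its broad face and let go of it; then take it again by its long sides and lay it flat in the grey tray. Do not drop the cases, and leave the stopwatch, chalk holder and pencil box where they are.

Things in the scene. Friction and masses are not known exactly. Their poses are not given: they have to be found in the camera images.
- case_a: Closed lidded green plastic case, 170 mm (x) by 24 (y, thickness) by 56 (z), origin at its centre; starts standing on its long 24 mm edge (z up) in the slot on the rack's -y side. One of the three look-alike cases, at random, holds a metal slide rule: 0.33 to 0.47 kg in all; the others weigh 0.09 kg. Contents have up to 4 mm of play. Stands stably on its edge on the mat until tipped 23 degrees.
- case_b: Lidded green case like case_a in size and look; same frame; it may be the full one; starts standing on its long 24 mm edge (z up) in the middle slot.
- case_c: Lidded green case like case_a in size and look; same frame; it may be the full one; starts standing on its long 24 mm edge (z up) in the slot on the rack's +y side.
- rack: Pine rack fixed in the drawer, origin at the centre of its underside, 8 mm above the bench. Base 120 (x) by 200 (y) by 6 mm. Three slots along x at y = -74, 0, +74 mm, 30 mm wide between ribs 8 mm thick and 22 mm high above the base, at 27 to 57 mm either side of the middle in x (none in the middle). A standing case's centre is 34 mm, its top 62 mm above this origin.
- drawer: Wooden drawer pulled out and standing on the bench, fixed, 240 mm (x) by 360 mm (y), walls 10 mm thick and 45 mm high, floor 8 mm thick; origin at the centre of its underside. The rack's centre lies 40 mm to its -y side and is parallel to it.
- mat: Cork mat fixed on the bench, 200 mm (x) by 140 mm (y), 3 mm thick; origin at the centre of its underside, on the bench.
- tray: Shallow grey open tray fixed on the bench, inside 200 mm (x) by 120 mm (y), floor and walls 4 mm thick, walls 25 mm high in all; origin at the centre of its underside, on the bench.
- stopwatch: Bystander: chrome stopwatch lying face up in the drawer, 50 mm across, 14 mm high, crown 10 mm out along its x; origin at the centre of its underside.
- chalk_holder: Bystander: white ceramic chalk trough in the drawer, 95 by 24 by 16 mm high; origin at the centre of its underside.
- pencil_box: Bystander: closed aluminium pencil box lying in the drawer, 170 by 45 by 22 mm high; origin at the centre of its underside.
Things that resemble listed ones, but are neither listed nor needed, are in the scene too. Leave any pink or yellow look-alike of the case_b alone.

How it is judged:
On the way:
1. the heavy case lies flat on the cork mat, at rest and let go of (((angle between case_a's own z axis and vertical between 1.42 and 1.72 rad and angle between case_a's own x axis and vertical between 1.42 and 1.72 rad and linear speed of case_a below 0.03 m/s and contact force between the fingers and case_a below 0.1 N and contact force between case_a and mat above 2 N) or (angle between case_b's own z axis and vertical between 1.42 and 1.72 rad and angle between case_b's own x axis and vertical between 1.42 and 1.72 rad and linear speed of case_b below 0.03 m/s and contact force between the fingers and case_b below 0.1 N and contact force between case_b and mat above 2 N) or (angle between case_c's own z axis and vertical between 1.42 and 1.72 rad and angle between case_c's own x axis and vertical between 1.42 and 1.72 rad and linear speed of case_c below 0.03 m/s and contact force between the fingers and case_c below 0.1 N and contact force between case_c and mat above 2 N))), for 0.2 s.
At the end, for the whole second after the job is handed in: The heavy case lies flat on a broad face (within about 8 degrees) on the floor of the grey tray, inside its walls, at rest; each light case stands (within 8 degrees) on the base of its own rack slot, at most 30 mm along and 12 mm across from the slot's middle; all are released (((angle between case_a's own z axis and vertical between 1.42 and 1.72 rad and angle between case_a's own x axis and vertical between 1.42 and 1.72 rad and linear speed of case_a below 0.03 m/s and contact force between the fingers and case_a below 0.1 N and contact force between case_a and tray above 2 N and x of case_a in the frame of tray between -0.1 and 0.1 m and y of case_a in the frame of tray between -0.06 and 0.06 m and z of case_a in the frame of tray between 0.01 and 0.022 m and (angle between case_b's own z axis and vertical below 0.15 rad and x of case_b in the frame of rack between -0.03 and 0.03 m and y of case_b in the frame of rack between -0.012 and 0.012 m and z of case_b in the frame of rack between 0.026 and 0.042 m and linear speed of case_b below 0.03 m/s and contact force between the fingers and case_b below 0.1 N) and (angle between case_c's own z axis and vertical below 0.15 rad and x of case_c in the frame of rack between -0.03 and 0.03 m and y of case_c in the frame of rack between 0.062 and 0.086 m and z of case_c in the frame of rack between 0.026 and 0.042 m and linear speed of case_c below 0.03 m/s and contact force between the fingers and case_c below 0.1 N)) or (angle between case_b's own z axis and vertical between 1.42 and 1.72 rad and angle between case_b's own x axis and vertical between 1.42 and 1.72 rad and linear speed of case_b below 0.03 m/s and contact force between the fingers and case_b below 0.1 N and contact force between case_b and tray above 2 N and x of case_b in the frame of tray between -0.1 and 0.1 m and y of case_b in the frame of tray between -0.06 and 0.06 m and z of case_b in the frame of tray between 0.01 and 0.022 m and (angle between case_a's own z axis and vertical below 0.15 rad and x of case_a in the frame of rack between -0.03 and 0.03 m and y of case_a in the frame of rack between -0.086 and -0.062 m and z of case_a in the frame of rack between 0.026 and 0.042 m and linear speed of case_a below 0.03 m/s and contact force between the fingers and case_a below 0.1 N) and (angle between case_c's own z axis and vertical below 0.15 rad and x of case_c in the frame of rack between -0.03 and 0.03 m and y of case_c in the frame of rack between 0.062 and 0.086 m and z of case_c in the frame of rack between 0.026 and 0.042 m and linear speed of case_c below 0.03 m/s and contact force between the fingers and case_c below 0.1 N)) or (angle between case_c's own z axis and vertical between 1.42 and 1.72 rad and angle between case_c's own x axis and vertical between 1.42 and 1.72 rad and linear speed of case_c below 0.03 m/s and contact force between the fingers and case_c below 0.1 N and contact force between case_c and tray above 2 N and x of case_c in the frame of tray between -0.1 and 0.1 m and y of case_c in the frame of tray between -0.06 and 0.06 m and z of case_c in the frame of tray between 0.01 and 0.022 m and (angle between case_a's own z axis and vertical below 0.15 rad and x of case_a in the frame of rack between -0.03 and 0.03 m and y of case_a in the frame of rack between -0.086 and -0.062 m and z of case_a in the frame of rack between 0.026 and 0.042 m and linear speed of case_a below 0.03 m/s and contact force between the fingers and case_a below 0.1 N) and (angle between case_b's own z axis and vertical below 0.15 rad and x of case_b in the frame of rack between -0.03 and 0.03 m and y of case_b in the frame of rack between -0.012 and 0.012 m and z of case_b in the frame of rack between 0.026 and 0.042 m and linear speed of case_b below 0.03 m/s and contact force between the fingers and case_b below 0.1 N)))); the robot touches nothing.
It fails at once if a case was dropped (it fell free at over 0.9 m/s, a drop of about 4 cm) ((linear speed of case_a above 0.9 m/s and contact force between the fingers and case_a below 0.05 N) or (linear speed of case_b above 0.9 m/s and contact force between the fingers and case_b below 0.05 N) or (linear speed of case_c above 0.9 m/s and contact force between the fingers and case_c below 0.05 N)).
It fails at once if the stopwatch, chalk holder or pencil box was moved by more than 25 mm (distance of any of stopwatch, chalk_holder, pencil_box from where it was at the start of the episode above 0.025 m).
It also fails if it takes over 72 s, if anything falls off the work surface, if the arm or the gripper's body presses on something with over 40 N, if the wrist force passes 120 N, or if a joint passes its speed limit or range.

## Working session

There is one attempt and no reset: what is moved stays moved. The work goes in short steps, Python scripts to look and compute and a tool call to move; the robot and the scene stay as the last step left them, time stands still between calls to the robot, and variables do not carry over. Pictures are saved under pics/ and viewed, at most 10 in all, crops included, and the job is handed in when it is done.

Besides the shell and the picture viewer there is one more tool, called after "Call:" by a JSON object that holds its "op" and its "data", one argument or row to a line. send_rows: Moves the arm, as the interface text tells. Its arguments: {"type":"object","properties":{"targets":{"type":"array"},"force":{"type":"number"}},"required":["targets"]}

```bash
ls; mkdir -p pics; python3 - <<'E'
from rig import telemetry, camera, camera_model, bot
import cv2, numpy as np
for n in("scene","top"):
    p,d=camera(n); cv2.imwrite(f"pics/{n}0.png",p); np.savez(f"{n}0.npz",p=p,d=d)
    m=camera_model(n); print(n,np.round(m["intrinsics"],1).tolist(),np.round(m["world_to_cam"],3).tolist(),[k for k in m])
s=telemetry.read_state(); print({k:np.round(v,3).tolist() for k,v in s.items()})
E
```

```text
pics
scene [[450.5, 0.0, 320.0], [0.0, 450.5, 236.8], [0.0, 0.0, 1.0]] [[0.635, 0.773, -0.002, -0.439], [-0.526, 0.435, 0.731, 0.149], [0.566, -0.463, 0.682, -1.426], [0.0, 0.0, 0.0, 1.0]] ['intrinsics', 'world_to_cam']
top [[483.9, 0.0, 312.2], [0.0, 483.9, 240.5], [0.0, 0.0, 1.0]] [[0.001, -1.0, -0.006, 0.152], [0.997, 0.0, 0.081, -0.482], [-0.081, -0.006, 0.997, -1.089], [0.0, 0.0, 0.0, 1.0]] ['intrinsics', 'world_to_cam']
{'clock': 0.1, 'joints': [1.132, 0.537, -0.004, 1.539, 0.003, 1.067, -0.071], 'qvel': [-0.001, -0.001, 0.001, -0.003, 0.002, 0.002, -0.0], 'effort': [0.004, -58.456, 1.053, -25.978, 0.013, 0.005, -0.0], 'eef_pos': [0.237, -0.605, 0.404], 'tcp_rot': [-0.001, 0.983, 0.185, -0.0], 'ft_force': [0.15, 0.44, 0.704], 'wrist_torque': [0.074, 0.017, -0.019], 'gripper_force': 0.0, 'opening': 0.086}
```

View pics/scene0.png

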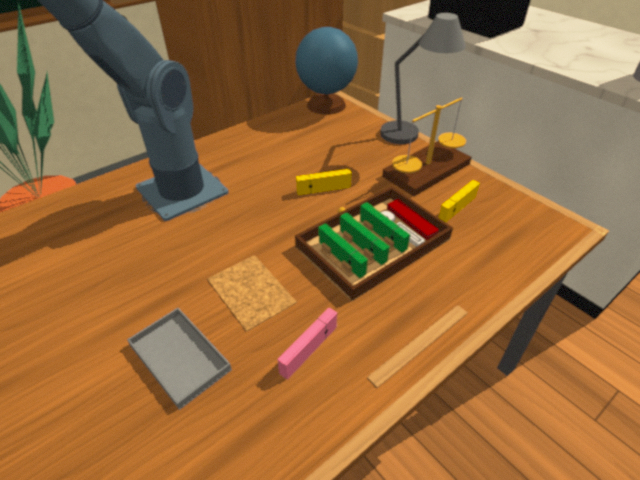

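View pics/top0.png

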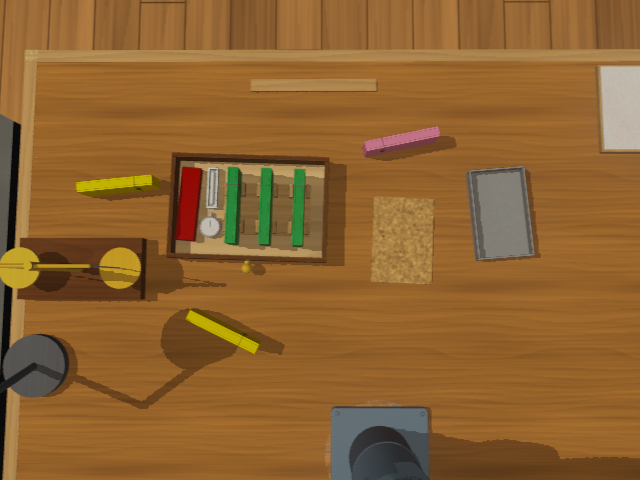

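The top view shows the green cases at about (233,206), (265,206) and (299,207), standing in the drawer. The stopwatch is at (210,227), the chalk trough at (212,188) and the red pencil box at (189,204). The mat is at (403,240) and the tray at (502,214). The look-alikes are pink (402,142) and yellow (115,185) and (222,331). Only the three in the rack are green, so those are the cases.

```bash
cat > h.py <<'E'
import cv2, numpy as np
from rig import telemetry, camera, camera_model, bot
def unproj(n,d,m=None):
    m=m or camera_model(n);K=np.array(m["intrinsics"]);T=np.array(m["world_to_cam"])
    v,u=np.mgrid[:480,:640]
    P=np.stack([(u-K[0,2])/K[0,0]*d,-(v-K[1,2])/K[1,1]*d,-d],-1)
    return (P-T[:3,3])@T[:3,:3]
def mask(p,lo,hi,amin=150):
    M=cv2.inRange(cv2.cvtColor(p,cv2.COLOR_BGR2HSV),lo,hi)
    n,L,S,C=cv2.connectedComponentsWithStats(M)
    return [(L==i) for i in range(1,n) if S[i,4]>amin]
def rect(P):
    (c,wh,a)=cv2.minAreaRect(P[:,:2].astype(np.float32)*1000)
    if wh[0]<wh[1]: wh=wh[::-1];a-=90
    return np.round(c,1),np.round(wh,1),round((a+90)%180-90,1)
E
python3 - <<'E'
from h import *
for n in("scene","top"):
    f=np.load(n+"0.npz");p,d=f["p"],f["d"];W=unproj(n,d)
    for name,lo,hi in(("green",(50,120,30),(80,255,255)),("grey",(85,10,60),(125,70,200)),("cork",(10,90,150),(25,190,255))):
        for m in mask(p,lo,hi,300):
            k=m&(d>0);P=W[k]
            if not(0.2<P[:,0].mean()<1 and abs(P[:,1].mean())<.6): continue
            zt=np.percentile(P[:,2],97)
            if name=="green": P=P[P[:,2]>zt-.006]
            print(n,name,"px",np.argwhere(m).mean(0)[::-1].round(),"zpct",np.percentile(W[k][:,2],[3,50,97]).round(4),rect(P))
E
```

```text
scene green px [384. 226.] zpct [0.0204 0.0577 0.0718] (array([563.1, 328.9]), array([171.5,  25.7]), -3.6)
scene green px [364. 237.] zpct [0.0221 0.0598 0.0717] (array([560.4, 257.3]), array([171.1,  27. ]), -3.0)
scene green px [343. 249.] zpct [0.0212 0.0614 0.0717] (array([556.5, 183. ]), array([172.8,  26.7]), -3.3)
scene cork px [272. 318.] zpct [-0.0033 -0.      0.004 ] (array([275.6, 643.3]), array([2597.5, 1416.1]), -66.9)
scene cork px [436. 195.] zpct [-0.0037 -0.0001  0.0046] (array([531.3, 587.4]), array([263.2,  92.3]), -71.6)
scene cork px [379. 265.] zpct [0.005  0.0083 0.0453] (array([644.7, 247.3]), array([246.2,  61.3]), 86.0)
scene cork px [445. 455.] zpct [-0.7568 -0.7499 -0.7431] (array([925.6, 364.6]), array([484.1, 235.7]), 50.9)
top green px [232. 214.] zpct [0.0381 0.0674 0.0716] (array([538.6, 330.9]), array([127.6,  24.1]), -1.8)
top green px [264. 215.] zpct [0.0508 0.0679 0.0715] (array([536.3, 256.9]), array([127.5,  24.2]), -1.9)
top green px [298. 216.] zpct [0.0616 0.068  0.0719] (array([534.2, 183.5]), array([127.2,  23.5]), -1.9)
top cork px [278.
[... 258 characters left out ...]
y([612.1, -69.8]), array([279.,  19.]), -89.1)
top cork px [456. 247.] zpct [-0.0051 -0.0007  0.0042] (array([ 489.6, -174.3]), array([874.6, 215.9]), 88.9)
top cork px [580. 195.] zpct [-0.0058 -0.0018  0.0024] (array([ 591.6, -490.6]), array([249.,  16.]), -89.8)
top cork px [592. 213.] zpct [-0.0051 -0.0015  0.0022] (array([ 547.2, -490.3]), array([246.6,  32.6]), -88.7)
top cork px [245. 249.] zpct [0.0023 0.0062 0.0102] (array([470.3, 283.5]), array([305.4,  42. ]), 88.1)
top cork px [209. 266.] zpct [-0.0058 -0.0019  0.0024] (array([423.4, 390.2]), array([145.4,  23.2]), 86.8)
top cork px [347. 312.] zpct [-0.0056 -0.0016  0.0024] (array([323.6, 124.9]), array([1457.3,  135.4]), -88.8)
```

```bash
python3 - <<'E'
import cv2
p=cv2.imread("pics/top0.png")[140:275,160:340]
cv2.imwrite("pics/crop1.png",cv2.resize(p,None,fx=4,fy=4,interpolation=cv2.INTER_CUBIC))
E
```

```text
(no output)
```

View pics/crop1.png

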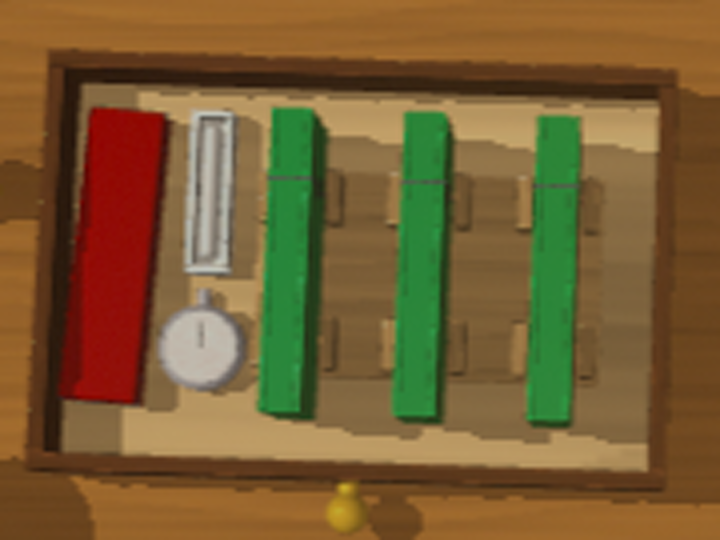

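The crop shows the three green cases, each with a lid seam at rows ~180. Ribs flank them at rows ~197 and ~350, so the finger gap is in the middle. The red box, white trough and chrome stopwatch sit to the left. Next I locate the mat and tray from both views.

```bash
python3 - <<'E'
from h import *
def cast(n,uv,z):
    m=camera_model(n);K=np.array(m["intrinsics"]);T=np.array(m["world_to_cam"]);uv=np.array(uv,float)
    r=np.stack([(uv[:,0]-K[0,2])/K[0,0],-(uv[:,1]-K[1,2])/K[1,1],-np.ones(len(uv))],-1)@T[:3,:3]
    o=-T[:3,:3].T@T[:3,3]; return o+r*((z-o[2])/r[:,2])[:,None]
C={"mat":(.003,{"top":[(374,197),(434,199),(432,283),(371,281)],"scene":[(257,257),(295,298),(245,328),(208,285)]}),
"tray":(.025,{"top":[(468,171),(524,167),(535,257),(476,261)],"scene":[(178,310),(229,363),(180,404),(129,347)]})}
for k,(z,v) in C.items():
    for n,uv in v.items():
        P=cast(n,uv,z); print(k,n,rect(P))
        d=np.load(n+"0.npz")["d"];W=unproj(n,d);c=np.mean(uv,0).astype(int)
        w=W[c[1]-8:c[1]+9,c[0]-8:c[0]+9].reshape(-1,3); print("  floor z",np.median(w[:,2]).round(4))
        if k=="tray": print("  rim z",[np.percentile(W[b-3:b+4,a-3:a+4,2],95).round(3) for a,b in uv])
s=telemetry.read_state()
from scipy.spatial.transform import Rotation as R
print(R.from_quat(np.roll(s["tcp_rot"],-1)).as_matrix().round(3))
E
```

```text
mat top (array([485.6, -58.5]), array([197.6, 140.7]), -2.5)
  floor z 0.0013
mat scene (array([491.8, -58.4]), array([176.5, 149.5]), -1.1)
  floor z 0.0028
tray top (array([ 543.8, -279.8]), array([208.2, 134.2]), 3.9)
  floor z 0.0023
  rim z [np.float64(0.025), np.float64(0.026), np.float64(0.022), np.float64(0.017)]
tray scene (array([ 558.3, -280.5]), array([197.3, 129.6]), 7.8)
  floor z 0.0037
  rim z [np.float64(0.026), np.float64(0.026), np.float64(0.025), np.float64(0.022)]
[[ 0.931  0.364 -0.001]
 [ 0.364 -0.931  0.001]
 [-0.    -0.002 -1.   ]]
```

Call:
{"op": "send_rows", "data": {
  "targets": [
    [50, 0, 0, 0, 0, 0, 8],
    [50, 0, 0, 0, 0, 0, 8],
    [50, 0, 0, 0, 0, 0, 8],
    [50, 15, -42, 0, 0, 0, 0],
    [50, 15, -42, 0, 0, 0, 0],
    [50, 15, -42, 0, 0, 0, 0],
    [50, 15, -42, 0, 0, 0, 0],
    [50, 15, -42, 0, 0, 0, 0],
    [50, 15, -42, 0, 0, 0, 0],
    [50, 15, -42, 0, 0, 0, 0],
    [50, 15, -42, 0, 0, 0, 0],
    [50, 15, -42, 0, 0, 0, 0]
  ],
  "force": 40
}}

```text
clock: 1.3
eef_pos: [0.3892, -0.2322, 0.4046]
tcp_rot: [0.0, 1.0, -0.023, -0.0]
ft_force: [1.3, 0.7, 0.6]
opening: 0.05
gripper_force: 0.0
```

Call:
{"op": "send_rows", "data": {
  "targets": [
    [50, 15, -42, 0, 0, 0, 0],
    [50, 15, -42, 0, 0, 0, 0],
    [50, 15, -42, 0, 0, 0, 0],
    [50, 15, -42, 0, 0, 0, 0],
    [50, 15, -42, 0, 0, 0, 0],
    [50, 15, -42, 0, 0, 0, 0],
    [50, 15, -42, 0, 0, 0, 0],
    [50, 15, -42, 0, 0, 0, 0],
    [50, 0, -42, 0, 0, 0, 0],
    [50, 0, -42, 0, 0, 0, 0],
    [50, 0, 0, 0, 0, 0, 0]
  ]
}}

```text
clock: 2.4
eef_pos: [0.5269, 0.1869, 0.4045]
tcp_rot: [-0.002, 1.0, -0.018, -0.0]
ft_force: [-0.9, -0.1, -0.6]
opening: 0.0501
gripper_force: 0.0
```

```bash
cat >> h.py <<'E'
def unfish(d,m):
    K=np.array(m["intrinsics"]);T=np.array(m["world_to_cam"]);v,u=np.mgrid[:480,:640]
    x=(u-K[0,2])/K[0,0];y=(v-K[1,2])/K[1,1];r=np.hypot(x,y)+1e-9
    k=np.tan(np.minimum(r,1.4))/r*d
    return (np.stack([x*k,-y*k,-d],-1)-T[:3,3])@T[:3,:3]
def wrist(tag):
    m=camera_model("wrist");p,d=camera("wrist");cv2.imwrite(f"pics/{tag}.png",p);return p,d,unfish(d,m)
E
python3 - <<'E'
from h import *
p,d,W=wrist("w1")
G=cv2.inRange(cv2.cvtColor(p,cv2.COLOR_BGR2HSV),(50,120,30),(80,255,255))>0
print("top z",np.percentile(W[G&(d>0)][:,2],97))
for y in(.183,.257,.329):
    k=G&(d>0)&(abs(W[...,1]-y)<.03)&(abs(W[...,2]-.070)<.006); print(y,k.sum(),rect(W[k]) if k.sum() else"",W[k][:,2].mean())
s=telemetry.read_state();print(s["eef_pos"],s["ft_force"],s["clock"])
E
```

```text
top z 0.07118138252900465
0.183 5455 (array([555.8, 183. ]), array([169.5,  23.8]), -1.8) 0.06990956663157376
0.257 5402 (array([558.3, 256.7]), array([170. ,  24.8]), -1.8) 0.0697687906397262
0.329 4636 (array([560.6, 330.3]), array([170.4,  25.5]), -1.7) 0.06967003270434162
[0.52743551 0.18345217 0.40428572] [ 0.17489118 -0.83596829 -0.26062736] 2.45
```

View pics/w1.png

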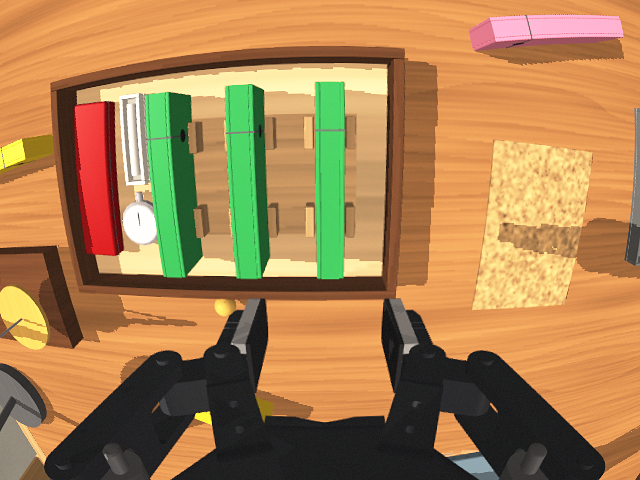

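Call:
{"op": "send_rows", "data": {
  "targets": [
    [50, 15, 0, 25, 0, 0, 0],
    [50, 14, -1, 40, 0, 0, 0],
    [50, 0, 0, 40, 0, 0, 0],
    [50, 0, 0, 40, 0, 0, 0],
    [50, 0, 0, 30, 0, 0, 0],
    [50, 0, 0, 25, 0, 0, 0],
    [50, 0, 0, 0, 0, 0, 0],
    [50, 0, 0, 0, 0, 0, 0]
  ]
}}

```text
clock: 3.25
eef_pos: [0.5574, 0.1788, 0.2049]
tcp_rot: [0.0, 1.0, -0.024, -0.0]
ft_force: [0.3, 1.2, 0.1]
opening: 0.0502
gripper_force: 0.0
```

Call:
{"op": "send_rows", "data": {
  "targets": [
    [15, 0, 0, 0, 0, 0, 0],
    [15, 0, 0, 0, 0, 0, 0],
    [15, 0, 0, 0, 0, 0, 0],
    [15, 0, 0, 0, 0, 0, 0],
    [15, 0, 0, 0, 0, 0, 0],
    [15, 0, 0, 0, 0, 0, 0]
  ]
}}

```text
clock: 3.85
eef_pos: [0.5581, 0.1801, 0.2065]
tcp_rot: [-0.001, 1.0, -0.023, 0.001]
ft_force: [-0.1, -0.2, 7.6]
opening: 0.0238
gripper_force: 40.2
```

Call:
{"op": "send_rows", "data": {
  "targets": [
    [15, 0, 0, -8, 0, 0, 0],
    [15, 0, 0, -8, 0, 0, 0],
    [15, 0, 0, 0, 0, 0, 0],
    [15, 0, 0, 0, 0, 0, 0],
    [15, 0, 0, 0, 0, 0, 0],
    [15, 0, 0, 0, 0, 0, 0]
  ]
}}

```text
clock: 4.45
eef_pos: [0.5573, 0.18, 0.2207]
tcp_rot: [-0.0, 1.0, -0.023, 0.0]
ft_force: [1.2, 1.8, -0.0]
opening: 0.0234
gripper_force: 39.7
```

Call:
{"op": "send_rows", "data": {
  "targets": [
    [15, 0, 0, 0, 0, 0, 0]
  ]
}}

```text
clock: 4.55
eef_pos: [0.5573, 0.18, 0.2206]
tcp_rot: [-0.0, 1.0, -0.023, 0.0]
ft_force: [0.0, 3.4, -0.6]
opening: 0.0238
gripper_force: 39.7
```

Call:
{"op": "send_rows", "data": {
  "targets": [
    [15, 0, 0, 0, 0, 0, 0]
  ]
}}

```text
clock: 4.65
eef_pos: [0.5573, 0.18, 0.2207]
tcp_rot: [-0.0, 1.0, -0.023, 0.0]
ft_force: [1.0, 3.2, -0.5]
opening: 0.0236
gripper_force: 39.7
```

Call:
{"op": "send_rows", "data": {
  "targets": [
    [15, 0, -2, 4, 0, 0, 0],
    [15, 0, 0, 6, 0, 0, 0],
    [15, 0, 0, 4, 0, 0, 0],
    [15, 0, 0, 0, 0, 0, 0],
    [15, 0, 0, 0, 0, 0, 0]
  ]
}}

```text
clock: 5.15
eef_pos: [0.557, 0.1813, 0.2064]
tcp_rot: [0.001, 1.0, -0.023, -0.001]
ft_force: [-1.9, -0.9, 3.7]
opening: 0.0238
gripper_force: 40.3
```

Call:
{"op": "send_rows", "data": {
  "targets": [
    [50, 0, 0, 0, 0, 0, 0],
    [50, 0, 0, 0, 0, 0, 0],
    [50, 0, 0, 0, 0, 0, 0],
    [50, 0, 0, -40, 0, 0, 0],
    [50, 0, 0, -45, 0, 0, 0],
    [50, -1, -38, 0, 0, 0, 0],
    [50, -1, -38, 0, 0, 0, 0],
    [50, 0, 0, 0, 0, 0, 0],
    [50, 0, 0, 0, 0, 0, 0]
  ]
}}

```text
clock: 6.05
eef_pos: [0.5584, 0.2587, 0.2915]
tcp_rot: [-0.0, 1.0, -0.022, -0.0]
ft_force: [-0.1, -0.5, -0.4]
opening: 0.0497
gripper_force: 0.0
```

Call:
{"op": "send_rows", "data": {
  "targets": [
    [50, 0, 1, 35, 0, 0, 0],
    [50, 0, 0, 35, 0, 0, 0],
    [50, 0, 0, 17, 0, 0, 0],
    [50, 0, 0, 0, 0, 0, 0],
    [15, 0, 0, 0, 0, 0, 0],
    [15, 0, 0, 0, 0, 0, 0],
    [15, 0, 0, 0, 0, 0, 0],
    [15, 0, 0, 0, 0, 0, 0],
    [15, 0, 0, 0, 0, 0, 0]
  ]
}}

```text
clock: 6.95
eef_pos: [0.5596, 0.257, 0.2064]
tcp_rot: [-0.001, 1.0, -0.023, 0.001]
ft_force: [-1.3, -1.6, 6.7]
opening: 0.0234
gripper_force: 40.2
```

Call:
{"op": "send_rows", "data": {
  "targets": [
    [15, 0, 0, -9, 0, 0, 0],
    [15, 0, 0, -9, 0, 0, 0],
    [15, 0, 0, 0, 0, 0, 0],
    [15, 0, 0, 0, 0, 0, 0],
    [15, 0, 0, 0, 0, 0, 0],
    [15, 0, 0, 0, 0, 0, 0]
  ]
}}

```text
clock: 7.55
eef_pos: [0.5586, 0.2566, 0.2223]
tcp_rot: [0.0, 1.0, -0.023, -0.0]
ft_force: [0.7, -0.0, -1.5]
opening: 0.0236
gripper_force: 39.3
```

Call:
{"op": "send_rows", "data": {
  "targets": [
    [15, 0, 0, 0, 0, 0, 0]
  ]
}}

```text
clock: 7.65
eef_pos: [0.5586, 0.2567, 0.2223]
tcp_rot: [0.0, 1.0, -0.023, -0.0]
ft_force: [-0.9, 0.2, -1.1]
opening: 0.0235
gripper_force: 39.3
```

Call:
{"op": "send_rows", "data": {
  "targets": [
    [15, 0, 0, 5, 0, 0, 0],
    [15, 0, 0, 7, 0, 0, 0],
    [15, 0, 0, 4, 0, 0, 0],
    [15, 0, 0, 0, 0, 0, 0],
    [50, 0, 0, 0, 0, 0, 0],
    [50, 0, 0, 0, 0, 0, 0],
    [50, 0, 0, 0, 0, 0, 0],
    [50, 0, 0, -40, 0, 0, 0],
    [50, 0, 0, -45, 0, 0, 0],
    [50, -1, -37, 0, 0, 0, 0],
    [50, 0, -37, 0, 0, 0, 0],
    [50, 0, 0, 0, 0, 0, 0]
  ]
}}

```text
clock: 8.85
eef_pos: [0.5594, 0.3371, 0.2926]
tcp_rot: [-0.003, 1.0, -0.02, 0.0]
ft_force: [-0.7, 0.8, 0.1]
opening: 0.05
gripper_force: 0.0
```

Call:
{"op": "send_rows", "data": {
  "targets": [
    [50, 0, 0, 0, 0, 0, 0]
  ]
}}

```text
clock: 8.95
eef_pos: [0.5606, 0.3317, 0.2914]
tcp_rot: [-0.0, 1.0, -0.022, -0.0]
ft_force: [0.7, -0.4, -0.6]
opening: 0.0502
gripper_force: 0.0
```

Call:
{"op": "send_rows", "data": {
  "targets": [
    [50, 0, 1, 35, 0, 0, 0],
    [50, 0, 0, 35, 0, 0, 0],
    [50, 0, 0, 16, 0, 0, 0],
    [50, 0, 0, 0, 0, 0, 0],
    [15, 0, 0, 0, 0, 0, 0],
    [15, 0, 0, 0, 0, 0, 0],
    [15, 0, 0, 0, 0, 0, 0],
    [15, 0, 0, 0, 0, 0, 0],
    [15, 0, 0, 0, 0, 0, 0]
  ],
  "force": 60
}}

```text
clock: 9.85
eef_pos: [0.562, 0.3302, 0.2076]
tcp_rot: [-0.001, 1.0, -0.023, 0.001]
ft_force: [-0.7, -0.8, 6.8]
opening: 0.0232
gripper_force: 59.9
```

Call:
{"op": "send_rows", "data": {
  "targets": [
    [15, 0, 0, -9, 0, 0, 0],
    [15, 0, 0, -9, 0, 0, 0],
    [15, 0, 0, 0, 0, 0, 0],
    [15, 0, 0, 0, 0, 0, 0],
    [15, 0, 0, 0, 0, 0, 0],
    [15, 0, 0, 0, 0, 0, 0]
  ]
}}

```text
clock: 10.45
eef_pos: [0.5609, 0.3296, 0.2232]
tcp_rot: [0.0, 1.0, -0.023, -0.0]
ft_force: [-0.3, 0.3, -4.7]
opening: 0.0233
gripper_force: 59.1
```

Call:
{"op": "send_rows", "data": {
  "targets": [
    [15, 0, 0, -25, 0, 0, 0],
    [15, 0, 0, -30, 0, 0, 0],
    [15, 0, 0, -20, 0, 0, 0],
    [15, 0, 10, 0, 0, 0, 0],
    [15, -4, 24, 0, 0, 0, 0],
    [15, -7, 40, 0, 0, 0, 0],
    [15, -7, 44, 0, 0, 0, 0],
    [15, -8, 44, 0, 0, 0, 0],
    [15, -8, 44, 0, 0, 0, 0],
    [15, -8, 44, 0, 0, 0, 0],
    [15, -8, 44, 0, 0, 0, 0],
    [15, -8, 44, 0, 0, 0, 0]
  ]
}}

```text
clock: 11.65
eef_pos: [0.486, -0.0077, 0.2975]
tcp_rot: [0.0, 1.0, -0.023, -0.001]
ft_force: [0.8, -0.2, -3.4]
opening: 0.0233
gripper_force: 59.9
```

Call:
{"op": "send_rows", "data": {
  "targets": [
    [15, 0, 24, 0, 0, 0, 0],
    [15, 0, 10, 0, 0, 0, 0],
    [15, 0, 0, 0, 0, 0, 0],
    [15, 0, 0, 0, 0, 0, 0]
  ]
}}

```text
clock: 12.05
eef_pos: [0.4861, -0.0379, 0.2983]
tcp_rot: [-0.001, 1.0, -0.022, -0.0]
ft_force: [-0.4, 1.6, -4.2]
opening: 0.0233
gripper_force: 60.4
```

Call:
{"op": "send_rows", "data": {
  "targets": [
    [15, 0, 0, 30, 0, 0, 0],
    [15, 0, 0, 35, 0, 0, 0],
    [15, 0, 0, 20, 0, 0, 0],
    [15, 0, 0, 9, 0, 0, 0],
    [15, 0, 0, 0, 0, 0, 0],
    [15, 0, 0, 0, 0, 0, 0]
  ]
}}

```text
clock: 12.65
eef_pos: [0.4867, -0.0384, 0.2054]
tcp_rot: [-0.0, 1.0, -0.022, 0.001]
ft_force: [1.2, -0.1, -3.7]
opening: 0.0234
gripper_force: 62.5
```

Call:
{"op": "send_rows", "data": {
  "targets": [
    [15, 0, 0, 3, 0, 0, 0],
    [15, 0, 0, 3, 0, 0, 0],
    [15, 0, 0, 2, 0, 0, 0],
    [15, 0, 0, 0, 0, 0, 0],
    [15, 0, 0, 0, 0, 0, 0]
  ]
}}

```text
clock: 13.15
eef_pos: [0.4861, -0.0393, 0.1968]
tcp_rot: [0.0, 1.0, -0.023, 0.0]
ft_force: [0.2, 0.5, -4.9]
opening: 0.0234
gripper_force: 62.7
```

Call:
{"op": "send_rows", "data": {
  "targets": [
    [15, 0, 0, 1.5, 0, 0, 0],
    [15, 0, 0, 1, 0, 0, 0],
    [15, 0, 0, 0, 0, 0, 0],
    [15, 0, 0, 0, 0, 0, 0]
  ]
}}

```text
clock: 13.55
eef_pos: [0.4861, -0.039, 0.1964]
tcp_rot: [0.0, 1.0, -0.023, 0.0]
ft_force: [-8.8, 0.2, 29.8]
opening: 0.0229
gripper_force: 67.5
```

Call:
{"op": "send_rows", "data": {
  "targets": [
    [15, 0, 0, -1.5, 0, 0, 0],
    [15, 0, 0, 0, 0, 0, 0],
    [45, 0, 0, 0, 0, 0, 0],
    [45, 0, 0, 0, 0, 0, 0],
    [45, 0, 0, 0, 0, 0, 0],
    [45, 0, 0, -20, 0, 0, 0],
    [45, 0, 0, -35, 0, 0, 0],
    [0, 0, -25, -20, 0, 0, 0],
    [0, 0, -25, 0, 0, 0, 0],
    [0, 0, 0, 0, 0, 0, 0],
    [0, 0, 0, 0, 0, 0, 0],
    [0, 0, 0, 0, 0, 0, 0]
  ]
}}

```text
clock: 14.75
eef_pos: [0.4881, 0.0098, 0.2702]
tcp_rot: [0.0, 1.0, -0.024, -0.001]
ft_force: [-0.3, 0.5, -0.2]
opening: 0.0
gripper_force: 0.0
```

```bash
python3 - <<'E'
from h import *
p,d,W=wrist("w2")
G=cv2.inRange(cv2.cvtColor(p,cv2.COLOR_BGR2HSV),(50,120,30),(80,255,255))>0
for y in(-.038,.183,.257):
    k=G&(d>0)&(abs(W[...,1]-y)<.03)&(W[...,2]>.05)&(W[...,2]<.08); print(y,k.sum(),rect(W[k]) if k.sum() else"",W[k][:,2].mean())
s=telemetry.read_state();print(s["eef_pos"],s["opening"],s["clock"])
E
```

```text
-0.038 10483 (array([499.5, -39.2]), array([140.5,  24.7]), -2.1) 0.058579946781412796
0.183 12006 (array([554.5, 180.6]), array([170.5,  27.5]), -3.2) 0.06559310362855535
0.257 526 (array([495.7, 247.1]), array([47.1,  5.1]), -2.9) 0.05640763390567363
[0.48814943 0.00968687 0.27020181] -4.26679693031084e-06 14.8
```

View pics/w2.png

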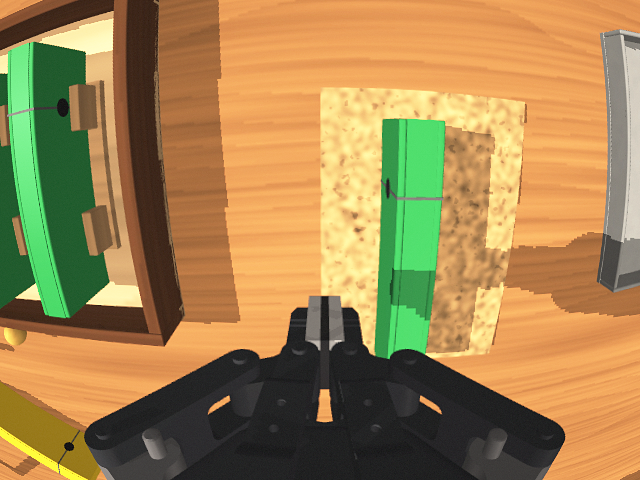

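The case stands on the mat: its top is at columns 383–445, and the closed fingers are to its left at (325,330). Next I descend and push it over towards the tray.

Call:
{"op": "send_rows", "data": {
  "targets": [
    [0, 0, 0, 30, 0, 0, 0],
    [0, 0, 0, 26, 0, 0, 0],
    [0, 0, 8, 0, 0, 0, 0],
    [0, 0, 8, 0, 0, 0, 0],
    [0, 0, 5, 0, 0, 0, 0],
    [0, 0, 5, 0, 0, 0, 0],
    [0, 0, 5, 0, 0, 0, 0],
    [0, 0, 5, 0, 0, 0, 0],
    [0, 0, 4, 0, 0, 0, 0],
    [0, 0, 0, 0, 0, 0, 0]
  ]
}}

```text
clock: 15.8
eef_pos: [0.4864, -0.0301, 0.2147]
tcp_rot: [0.0, 1.0, -0.024, -0.0]
ft_force: [-0.0, 0.7, 0.7]
opening: 0.0002
gripper_force: 0.0
```

Call:
{"op": "send_rows", "data": {
  "targets": [
    [0, 0, 4, 0, 0, 0, 0],
    [0, 0, 4, 0, 0, 0, 0],
    [0, 0, 4, 0, 0, 0, 0],
    [0, 0, 0, 0, 0, 0, 0],
    [0, 0, 0, 0, 0, 0, 0]
  ]
}}

```text
clock: 16.3
eef_pos: [0.4859, -0.0413, 0.2146]
tcp_rot: [-0.0, 1.0, -0.023, -0.0]
ft_force: [-0.8, 0.5, 0.4]
opening: 0.0004
gripper_force: 0.0
```

```bash
cat > m.py <<'E'
from h import *
import sys
p,d=camera("top");W=unproj("top",d)
G=cv2.inRange(cv2.cvtColor(p,cv2.COLOR_BGR2HSV),(50,100,20),(80,255,255))>0
k=G&(d>0)&(W[...,1]<.08);P=W[k];print(k.sum(),"z",np.percentile(P[:,2],[3,50,97]).round(4))
print(rect(P))
p,d,W=wrist(sys.argv[1])
G=cv2.inRange(cv2.cvtColor(p,cv2.COLOR_BGR2HSV),(50,100,20),(80,255,255))>0
k=G&(d>0)&(W[...,1]<.08)
if k.sum()>50: P=W[k];z=np.percentile(P[:,2],90);print("wrist",k.sum(),z,rect(P[P[:,2]>z-.008]))
print(telemetry.read_state()["eef_pos"])
E
python3 m.py w3
```

```text
545 z [0.0177 0.0249 0.0292]
(array([428.2, -75.8]), array([63.7, 55.6]), -2.2)
wrist 26479 0.02772514077444818 (array([488.1, -77.7]), array([160.7,  57.9]), -2.3)
[ 0.48598111 -0.04106088  0.2146708 ]
```

Wrist and top depth agree: the case lies flat (top z ≈ 0.027, footprint 58 mm wide) at (486, −77.5), yaw −2.2°, and the fingers are clear of it. Next I regrasp it by the long sides.

Call:
{"op": "send_rows", "data": {
  "targets": [
    [0, 0, 0, -20, 0, 0, 0],
    [80, 0, 10, -10, 0, 0, 0],
    [80, 0, 20, 0, 0, 0, 0],
    [80, 0, 6, 0, 0, 0, 0],
    [80, 0, 0, 0, 0, 0, 0],
    [80, 0, 0, 0, 0, 0, 0],
    [80, 0, 0, 0, 0, 0, 0]
  ],
  "force": 60
}}

```text
clock: 17.1
eef_pos: [0.4843, -0.0763, 0.2445]
tcp_rot: [-0.0, 1.0, -0.022, -0.0]
ft_force: [0.5, 0.7, 0.5]
opening: 0.0799
gripper_force: 0.0
```

```bash
python3 m.py w4
```

```text
1242 z [0.0162 0.0252 0.0295]
(array([481.1, -67.6]), array([168.8,  74.6]), -1.8)
wrist 27027 0.02772860554912906 (array([483.1, -78.4]), array([170.5,  55.9]), -2.4)
[ 0.48433111 -0.0764192   0.24455458]
```

View pics/w4.png

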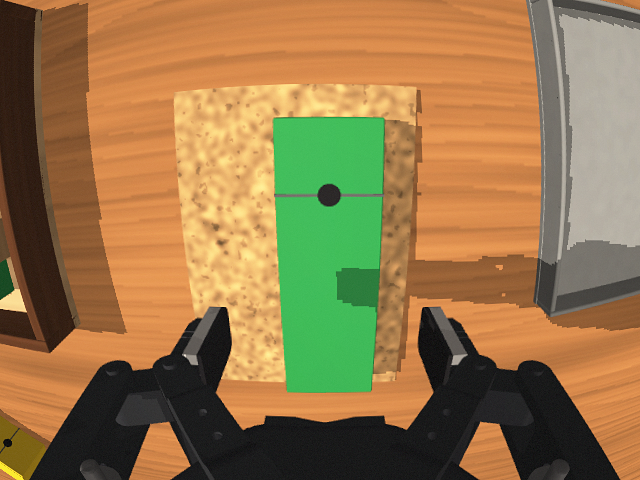

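The case lies flat on the mat, spanning columns 275–385 and rows 118–390, and the open fingers at (215,335) and (440,335) straddle it.

Call:
{"op": "send_rows", "data": {
  "targets": [
    [80, 0, 2, 20, 0, 0, 0],
    [80, 0, 0, 27, 0, 0, 0],
    [80, 0, 0, 20, 0, 0, 0],
    [80, 0, 0, 0, 0, 0, 0],
    [80, 0, 0, 0, 0, 0, 0],
    [40, 0, 0, 0, 0, 0, 0],
    [40, 0, 0, 0, 0, 0, 0],
    [40, 0, 0, 0, 0, 0, 0],
    [40, 0, 0, 0, 0, 0, 0],
    [40, 0, 0, 0, 0, 0, 0],
    [40, 0, 0, 0, 0, 0, 0]
  ],
  "force": 60
}}

```text
clock: 18.3
eef_pos: [0.4848, -0.0791, 0.179]
tcp_rot: [0.0, 1.0, -0.023, 0.001]
ft_force: [-1.6, 0.7, 7.2]
opening: 0.0545
gripper_force: 63.6
```

Call:
{"op": "send_rows", "data": {
  "targets": [
    [40, 0, 0, -4, 0, 0, 0],
    [40, 0, 0, -8, 0, 0, 0],
    [40, 0, 0, -20, 0, 0, 0],
    [40, 0, 0, -30, 0, 0, 0],
    [40, 0, 0, -8, 0, 0, 0],
    [40, 0, 0, 0, 0, 0, 0],
    [40, 0, 0, 0, 0, 0, 0]
  ]
}}

```text
clock: 19.0
eef_pos: [0.4837, -0.0793, 0.2471]
tcp_rot: [0.0, 1.0, -0.023, -0.0]
ft_force: [-0.2, -0.5, -3.6]
opening: 0.0546
gripper_force: 67.1
```

Call:
{"op": "send_rows", "data": {
  "targets": [
    [40, 8, 20, 0, 0, 0, 0],
    [40, 14, 40, 0, 0, 0, 0],
    [40, 14, 40, 0, 0, 0, 0],
    [40, 14, 40, 0, 0, 0, 0],
    [40, 12, 38, 0, 0, 0, 0],
    [40, 8, 20, 0, 0, 0, 0],
    [40, 0, 0, 0, 0, 0, -3.5],
    [40, 0, 0, 0, 0, 0, -3],
    [40, 0, 0, 0, 0, 0, 0],
    [40, 0, 0, 0, 0, 0, 0]
  ]
}}

```text
clock: 20.0
eef_pos: [0.5445, -0.2798, 0.2463]
tcp_rot: [-0.001, 0.999, 0.033, -0.001]
ft_force: [-0.2, -0.4, -5.7]
opening: 0.0549
gripper_force: 67.1
```

```bash
python3 - <<'E'
from h import *
p,d=camera("top");W=unproj("top",d)
H=cv2.cvtColor(p,cv2.COLOR_BGR2HSV)
p,d,W=wrist("w5")
print(telemetry.read_state()["eef_pos"])
E
```

```text
[ 0.54483186 -0.27987005  0.24694848]
```

View pics/w5.png

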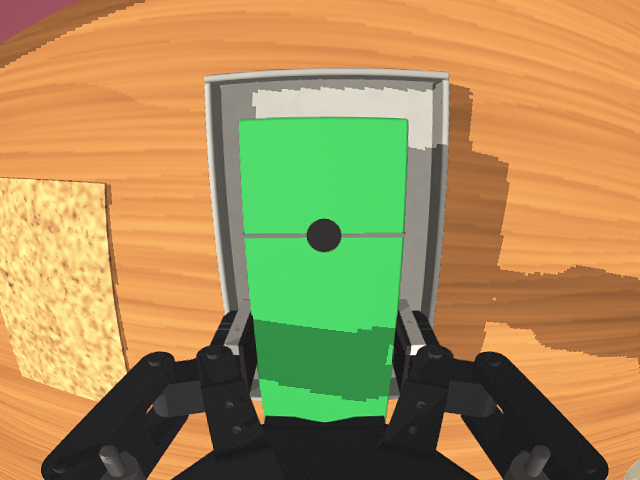

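Aligned: the tray's inner edges are at columns 212 and 440 and its far rim at row 78, with the case at columns 240–407. One check of the tray's far and side rims by wrist depth comes before lowering.

```bash
python3 - <<'E'
from h import *
p,d,W=wrist("w6")
G=cv2.inRange(cv2.cvtColor(p,cv2.COLOR_BGR2HSV),(50,100,20),(80,255,255))>0
k=(d>0)&(abs(W[...,2]-.024)<.004)&~G&(W[...,0]>.5)&(W[...,0]<.7)&(abs(W[...,1]+.28)<.1)
P=W[k];print("rim",k.sum(),P.min(0),P.max(0))
far=P[(P[:,0]>.63)];print("far",np.percentile(far[:,0],[5,95]),np.percentile(far[:,1],[2,98]), np.degrees(np.arctan(np.polyfit(far[:,1],far[:,0],1)[0])))
P=W[G&(d>0)];P=P[P[:,2]>np.percentile(P[:,2],50)-.006];print("case",rect(P),P[:,2].mean(),P[:,0].max())
E
```

```text
rim 6124 [ 0.51012099 -0.349329    0.02000021] [ 0.65913295 -0.20987314  0.02738752]
far [0.63391024 0.6563959 ] [-0.33750517 -0.21170797] -2.420684370052556
case (array([ 563.4, -278.1]), array([129.1,  56.5]), 4.0) 0.09477285168804028 0.629524278440637
```

Call:
{"op": "send_rows", "data": {
  "targets": [
    [40, 4, 0, 20, 0, 0, 0],
    [40, 0, 0, 25, 0, 0, 0],
    [40, 0, 0, 15, 0, 0, 0],
    [40, 0, 0, 3, 0, 0, 0],
    [40, 0, 0, 2, 0, 0, 0],
    [40, 0, 0, 0, 0, 0, 0],
    [40, 0, 0, 0, 0, 0, 0]
  ]
}}

```text
clock: 20.85
eef_pos: [0.5495, -0.2801, 0.1837]
tcp_rot: [0.0, 0.999, 0.034, 0.001]
ft_force: [0.4, -0.7, -4.1]
opening: 0.055
gripper_force: 67.1
```

Call:
{"op": "send_rows", "data": {
  "targets": [
    [40, 0, 0, 1.5, 0, 0, 0],
    [40, 0, 0, 0, 0, 0, 0]
  ]
}}

```text
clock: 21.05
eef_pos: [0.5491, -0.28, 0.1815]
tcp_rot: [0.0, 0.999, 0.034, 0.0]
ft_force: [-0.4, 0.3, -4.1]
opening: 0.0544
gripper_force: 67.1
```

Call:
{"op": "send_rows", "data": {
  "targets": [
    [40, 0, 0, 1, 0, 0, 0],
    [40, 0, 0, 0.5, 0, 0, 0],
    [40, 0, 0, 0, 0, 0, 0]
  ]
}}

```text
clock: 21.35
eef_pos: [0.5491, -0.28, 0.1802]
tcp_rot: [0.0, 0.999, 0.034, 0.0]
ft_force: [-2.0, 1.0, 2.8]
opening: 0.0543
gripper_force: 67.8
```

Contact. Release and back off.

Call:
{"op": "send_rows", "data": {
  "targets": [
    [75, 0, 0, 0, 0, 0, 0],
    [75, 0, 0, 0, 0, 0, 0],
    [75, 0, 0, 0, 0, 0, 0],
    [75, 0, 0, 0, 0, 0, 0],
    [75, 0, 0, -20, 0, 0, 0],
    [75, 0, 0, -40, 0, 0, 0],
    [75, 0, 0, -45, 0, 0, 0],
    [75, 0, 0, -45, 0, 0, 0],
    [75, 0, 0, -20, 0, 0, 0],
    [75, 0, 0, 0, 0, 0, 0],
    [75, 0, 0, 0, 0, 0, 0]
  ]
}}

```text
clock: 22.45
eef_pos: [0.5488, -0.2799, 0.3496]
tcp_rot: [0.0, 0.999, 0.034, 0.0]
ft_force: [0.1, -0.1, -0.6]
opening: 0.0751
gripper_force: 0.0
```

```bash
python3 - <<'E'
from h import *
p,d=camera("scene");W=unproj("scene",d)
G=cv2.inRange(cv2.cvtColor(p,cv2.COLOR_BGR2HSV),(50,100,20),(80,255,255))>0
cv2.imwrite("pics/end.png",p)
for y in(-.28,.183,.257):
    k=G&(d>0)&(abs(W[...,1]-y)<.037)&(W[...,0]>.3);P=W[k]
    if len(P)<20: continue
    zt=np.percentile(P[:,2],97);print(y,zt.round(4),rect(P[P[:,2]>zt-.006]))
p,d,W=wrist("w7")
G=cv2.inRange(cv2.cvtColor(p,cv2.COLOR_BGR2HSV),(50,100,20),(80,255,255))>0
k=G&(d>0)&(W[...,1]<-.2);P=W[k];print("tray case",np.percentile(P[:,2],[5,50,95]).round(4),rect(P[P[:,2]>.022]));print(telemetry.read_state()["eef_pos"])
E
```

```text
-0.28 0.0304 (array([ 548.8, -279.2]), array([172.2,  55.2]), 3.9)
0.183 0.0718 (array([555.7, 181.5]), array([172.1,  24.9]), -3.0)
0.257 0.0718 (array([558.4, 256.5]), array([174.6,  26.6]), -3.3)
tray case [0.0268 0.0279 0.0291] (array([ 547. , -279.9]), array([169.7,  55.8]), 4.1)
[ 0.5484495  -0.2797185   0.34812391]
```

View pics/end.png

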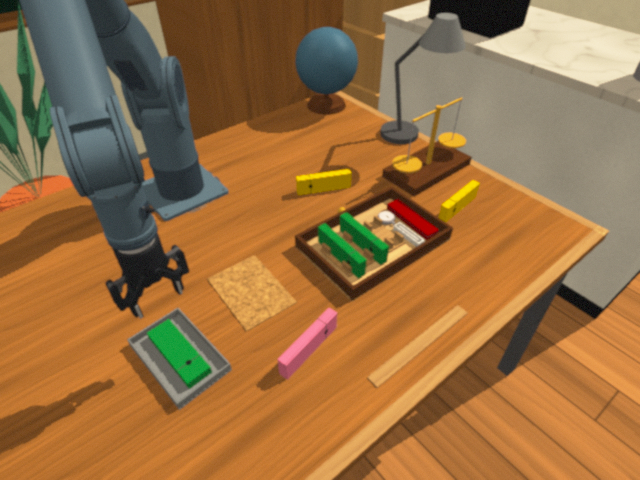

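The heavy case lies flat in the tray at (180,352), top z 0.028. The two light ones stand in their slots at (343,249) and (364,237), and the bystanders look undisturbed.

```bash
python3 -c "
from rig import bot
print(bot.sign_off())"
```

```text
the job is handed in; nothing more can be done
None
```

The job is handed in at about 22 s on the clock, with no verdict returned: case_c was the heavy one and was tipped flat on the mat, then laid flat in the grey tray, while case_a and case_b stand in their own slots.

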